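# Scan a fingerprint card

## Robot

A 7-joint arm with a two-finger parallel gripper is mounted at the origin on the work surface. World frame = base frame: x ahead of the robot, y to its left, z up, the work surface at z = 0. Lengths are in m, angles in rad, forces in N, time in s.
With the tool pointing down it reaches from about 0.4 to 0.85 m from the base axis. Payload 10.4 kg.
Tool frame: the origin (TCP) lies on the centre line of the jaws, within the pads' length; the fingertips stand 22 mm ahead of it and the grasp point (between the pads) lies 3 mm ahead of it (ctrl.tips_ahead is the distance from the TCP to the fingertips, in m); z points along the fingers, y is the line along which they close (so a half turn about z gives the same grasp; the last joint's range is limited). The gripper opens to 87 mm and grips with 3 to 60 N. Pads are 19 mm wide; open, the fingers measure 117 mm over their backs; the gripper's body (75 mm by 190 mm) begins 51 mm behind the grasp point.
Start: joints at [1.254, 0.332, -0.065, 1.46, 0.022, 1.35, -0.088], TCP at [0.181, -0.598, 0.245] pointing down, gripper open.
Joint ranges: [-2.6, 2.6], [-0.5, 2.12], [-1.47, 1.34], [0.16, 2.42], [-1.27, 4.41], [0.06, 2.06], [-2.6, 2.6]. Speed limits (rad/s): [2.22, 2.22, 2.79, 2.79, 3.14, 3.14, 3.14].

## Interface

Orientations are given as a unit quaternion [w, x, y, z].
In Python, from rig import ctrl, optics gives the robot as it stands. The module is installed in compiled form; this text tells all that it offers. Calls block until the motion is done:
- ctrl.move_ptp(position, orientation): joint-space move of the TCP to a pose.
- ctrl.move_straight(position, rot=None, max_speed=0.15, until_force=None): straight line of the TCP; rot=None keeps the orientation; max_speed is the mean speed in m/s. With until_force (N) it stops when the force on the tool has changed by that much, and returns True; else False.
- ctrl.move_j(angles): joint-space move.
- ctrl.move_gripper(opening, grasp_force=None): opening from 0.0 (shut) to 1.0 (fully open); grasp_force is the grip in N (None keeps the last); returns when the fingers have stopped.
- ctrl.hold(seconds).
- ctrl.inverse_kinematics(position, orientation): joint angles nearest the present ones, or None.
- optics.snapshot(name): name is "scene" or "top" or "wrist"; returns a dict with "frame" (384x512x3 uint8, blue, green, red), "z_map" (384x512 float32, m along the optical axis (not along the pixel's ray), 0 where there is no reading), "camera_matrix" (3x3 intrinsics, pixels), "extrinsics" (4x4, takes a point from camera to world coordinates); the wrist camera has in their place "hand_eye" (4x4, takes a point from camera to tool coordinates, whose origin is the TCP and whose axes are the flange's). Camera axes: x right, y down, z forward; pixel columns grow to the right and rows downward; lengths in m; the calibration is good to about 2 mm. A picture is of the moment at which its call begins: read the wrist's pose just before it.
A pose or a line that the arm cannot do raises ctrl.Unreachable and nothing moves.
- ctrl.job_done(): hands the job in; it is judged then, once.
Trained networks look in the newest picture that a camera, given by its name, has taken for a name from the list of things; names that differ only in an ending like _2 or _b are one class to them, and where a whole thing is asked for, a point or a joint stands for the part that bears it (a point fixed in the world has none). Each returns a list of dicts, best first, with "confidence" (0 to 1); they miss things now and then, are a little off and sometimes report something else, mostly with a low value. They report only what shows in the picture. A call takes as long as a camera call.
- optics.search_frame(target, camera): "rect" ([left, top, width, height] in pixels, round what is visible of it).
- optics.trace(target, camera): "pixels" (384x512 bool, what is visible of it) and "rect" ([left, top, width, height] in pixels, round what is visible of it).
- optics.place_of(target, camera): "location" ([column, row] in pixels: a listed point, or the origin of a listed thing).
Readings, each from a call of its own:
- ctrl.read_clock(): time.
- ctrl.read_joint_pos(): joint angles.
- ctrl.read_dq(): joint speeds.
- ctrl.read_joint_torque(): joint torques, N m.
- ctrl.read_ee_pos(): TCP position.
- ctrl.read_tool_rot(): TCP orientation.
- ctrl.read_contact_force(): force on the tool from outside, world axes, zero at the start.
- ctrl.read_ft_torque(): the same for the moment, N m.
- ctrl.read_gripper_width(): opening from 0.0 (shut) to 1.0 (fully open).
- ctrl.read_grip_force(): force on a finger pad.
Only numpy, scipy, OpenCV 4.12 (cv2) and the standard library are available. Lean on these libraries where they do the work, as an engineer would, in place of code of your own. Each camera call takes 0.05 s, during which the arm holds its last target. There are 200 camera calls.

## Task

Scan the card that lies in the card scanner on the desk: with closed fingers, first switch the scanner on by pressing down the raised end of its rocker until it has tipped right over, then push the card tray fully home, and last press the round start key all the way down for a moment and let it come up again. Keep to this order, press neither the bar key nor the square key, and leave the things standing on and around the scanner where they are.

Things in the scene. Friction and masses are not known exactly. Their poses are not given: they have to be found in the camera images.
- scanner: grey card scanner, a box fixed to the table: 220 mm deep (its x), 350 wide (y), 80 high; origin at the centre of its underside; -x is its front with the card tray, towards the robot. On top, in a row along y at x = -30 mm, 72 mm apart, stand a rocker and three keys, all plain grey plastic on black bases, in an order that varies. All on it is under 120 mm above the table
- rocker (a joint): power rocker, the largest of the four controls, rad: 0 = off (far end, +x of the scanner, stands up), 0.40 = fully on (far end down, near end up). Friction only: it stays where it is left, there is no spring; 2 to 4 N on the raised end turn it
- rocker_press (a point): point on the top face of the rocker's far end, 22 mm from its pivot (pivot line along the scanner's y); turns with the paddle. Paddle 60 mm long (scanner x), 28 wide, on a 74 x 44 mm base 9 mm high. Off, this point is 104 mm above the table; fully on, about 96 mm, going almost straight down
- tray (a joint): card tray in the scanner's front, slides along the scanner's x, m: 0 = fully home against its stop, grows as it stands out towards -x (at most 0.05). Sliding friction about 3 N plus damping 8 N per m/s, no spring, stays where left
- tray_front (a point): middle of the upper outer edge of the tray's upright white front panel, 70 mm above the table. Panel 210 mm wide (scanner y), 20 thick, from 18 to 70 mm above the table; its outer face looks along the scanner's -x and is pushed to +x. Fully home, that face stands 20 mm proud of the scanner's front. A print card lies in the tray
- start_key (a joint): start key's depth pressed, m: 0 = up, 0.006 = fully down; spring, 1.4 N to begin, 4.5 N fully down, returns by itself
- start_key_top (a point): centre of the top of the start key: the only round key, 36 mm across, on a 50 mm square base. Up, its top is 98 mm above the table and 10 mm above its base
- bar_key (a joint): depth pressed of the bar key, same spring and travel as the start key; not to be pressed
- bar_key_top (a point): centre of the top of the bar key, 44 mm (scanner x) x 16 mm, 98 mm above the table
- square_key (a joint): depth pressed of the square key, same spring and travel; not to be pressed
- square_key_top (a point): centre of the top of the small square key, 20 x 20 mm, 98 mm above the table
- loupe: dark metal stand loupe, 38 mm across, 36 high, on the scanner's top near its back edge; loose, origin at the centre of its underside; to be left alone
- ink_tin: flat round bare-metal tin (not a key), 56 mm across, 16 high, on the scanner's top near its back edge; loose, origin at the centre of its underside; to be left alone
- tape_roll: white tape roll lying flat, 84 mm across, 25 high, on the table beside the tray; loose, origin at the centre of its underside; to be left alone
- mouse: black computer mouse 105 x 60 mm, 33 high, on the table beside the tray; loose, origin at the centre of its underside; to be left alone
- stapler: stapler 130 x 34 mm, 37 high, on the table at the scanner's left; loose, origin at the centre of its underside; to be left alone
- cream: white plastic bottle 44 mm across, 120 high, on the table at the scanner's right; loose, origin at the centre of its underside; to be left alone
- powder_jar: squat amber jar 60 mm across, 70 high, on the table left of the stapler; loose, origin at the centre of its underside; to be left alone

How it is judged:
By the outcome, as a careful person would: the job done as asked, in the order asked, and still so for the second after the job is handed in, with the robot touching nothing.
It also fails if it takes over 48 s, if anything falls off the work surface, if the arm or the gripper's body presses on something with over 40 N, if the wrist force passes 120 N, or if a joint passes its speed limit or range.

## Working session

There is one attempt and no reset: what is moved stays moved. The work goes in short steps, each a Python script; the robot and the scene stay as the last script left them, time stands still between calls to the robot, and variables do not carry over. Pictures are saved under pics/ and viewed, at most 10 in all, crops included, and the job is handed in when it is done.

```bash
mkdir -p pics; cat > h.py <<'E'
import numpy as np, cv2
from rig import ctrl, optics
def cloud(s):
    K=s["camera_matrix"];z=s["z_map"];v,u=np.mgrid[:384,:512]
    P=np.stack([(u-K[0,2])/K[0,0]*z,(v-K[1,2])/K[1,1]*z,z],-1)
    T=s["extrinsics"];W=P@T[:3,:3].T+T[:3,3];W[z==0]=np.nan;return W
E
python3 - <<'E'
from h import *
for c in ("top","scene"):
    s=optics.snapshot(c);cv2.imwrite(f"pics/{c}0.png",s["frame"]);W=cloud(s);np.save(c+"W.npy",W)
    for n in "rocker_press tray_front start_key_top bar_key_top square_key_top".split():
        for d in optics.place_of(n,c)[:2]:
            u,v=np.round(d["location"]).astype(int);print(c,n,d["location"],round(d["confidence"],2),W[v,u].round(4))
    for n in "scanner rocker tray start_key bar_key square_key loupe ink_tin tape_roll mouse stapler cream powder_jar".split():
        for d in optics.trace(n,c)[:1]:
            m=d["pixels"];p=W[m];print(c,n,d["rect"],round(d["confidence"],2),np.nanmedian(p,0).round(3),np.nanpercentile(p,98,axis=0).round(3),np.nanpercentile(p,2,axis=0).round(3))
            if n in("scanner","tray"): print(cv2.minAreaRect(1000*p[~np.isnan(p[:,0])&(p[:,2]>(.06 if n=="tray" else .07))][:,:2].astype(np.float32)))
print(ctrl.read_clock(),ctrl.read_tool_rot())
E
```

```text
top rocker_press [318.1, 179.2] 0.65 [ 0.6779 -0.1046  0.1023]
top rocker_press [219.7, 248.2] 0.64 [ 0.4791  0.1695 -0.    ]
top tray_front [284.0, 238.3] 0.79 [ 0.5113 -0.0146  0.0716]
top start_key_top [296.1, 185.4] 0.41 [ 0.6599 -0.0436  0.0963]
top bar_key_top [240.1, 193.1] 0.64 [0.6336 0.1135 0.0867]
top square_key_top [268.2, 189.4] 0.61 [0.6457 0.0352 0.0976]
top square_key_top [297.0, 185.8] 0.45 [ 0.6571 -0.0464  0.0962]
top scanner [218.9, 141.4, 122.8, 106.8] 0.85 [0.651 0.006 0.079] [0.785 0.168 0.085] [ 0.513 -0.166  0.031]
((647.4843139648438, -2.97747802734375), (281.29925537109375, 350.5475158691406), 5.517736434936523)
top rocker [314.2, 173.0, 10.3, 28.0] 0.78 [ 0.656 -0.11   0.098] [ 0.686 -0.095  0.106] [ 0.629 -0.127  0.087]
top tray [245.4, 215.9, 79.0, 28.2] 0.76 [ 0.535 -0.012  0.036] [0.569 0.084 0.073] [ 0.503 -0.111  0.029]
((516.6005859375, -15.609748840332031), (20.04159164428711, 206.92857360839844), 5.400140762329102)
top square_key [264.5, 183.0, 12.1, 8.2] 0.54 [0.645 0.034 0.098] [0.655 0.044 0.103] [0.635 0.024 0.09 ]
top loupe [235.4, 146.2, 15.
[... 2195 characters left out ...]
 25.1, 22.8] 0.87 [ 0.765 -0.064  0.096] [ 0.788 -0.04   0.098] [ 0.734 -0.091  0.081]
scene tape_roll [299.4, 172.2, 33.5, 29.8] 0.6 [0.481 0.172 0.024] [0.524 0.206 0.028] [0.445 0.129 0.   ]
scene mouse [159.9, 136.7, 37.3, 25.2] 0.64 [ 0.518 -0.199  0.031] [ 0.573 -0.177  0.036] [ 0.474 -0.229  0.01 ]
scene stapler [311.8, 224.4, 18.8, 56.7] 0.71 [0.668 0.248 0.036] [0.718 0.276 0.039] [0.601 0.216 0.006]
scene cream [121.8, 131.3, 22.4, 41.2] 0.75 [ 0.621 -0.27   0.06 ] [ 0.632 -0.259  0.12 ] [ 0.6   -0.295  0.002]
scene powder_jar [351.8, 233.9, 27.3, 37.6] 0.57 [0.65  0.336 0.062] [0.663 0.363 0.073] [0.612 0.309 0.007]
1.9 [3.11478063e-05 9.89232449e-01 1.46352862e-01 1.59260121e-05]
```

```bash
python3 - <<'E'
import cv2,numpy as np
a=cv2.imread("pics/top0.png")[120:280,180:380];b=cv2.imread("pics/scene0.png")[115:275,110:310]
cv2.imwrite("pics/c1.png",np.hstack([cv2.resize(i,(400,320),interpolation=2) for i in(a,b)]))
W=np.load("topW.npy");th=np.deg2rad(5.5);R=np.array([[np.cos(th),-np.sin(th)],[np.sin(th),np.cos(th)]])
p=W[~np.isnan(W[...,0])];L=(p[:,:2]-[.6475,-.003])@R
m=(abs(p[:,2]-.08)<.004)&(abs(L[:,0])<.16)&(abs(L[:,1])<.2);print(cv2.minAreaRect(1000*p[m][:,:2].astype('f4')))
m=(p[:,2]>.092)&(abs(L[:,1])<.17)&(L[:,0]<.06)
for lo,hi in((-.16,-.08),(-.08,-.01),(-.01,.06),(.06,.16)):
    k=m&(L[:,1]>lo)&(L[:,1]<hi);q=p[k];print(k.sum(),q.mean(0).round(4),((L[k].min(0)+L[k].max(0))/2@R.T+[.6475,-.003]).round(4),np.ptp(L[k],0).round(3))
E
```

```text
((648.7910766601562, -2.222137451171875), (278.2041015625, 348.9944152832031), 5.608534812927246)
233 [ 0.6587 -0.1099  0.0994] [ 0.6557 -0.1099] [0.068 0.043]
133 [ 0.6509 -0.0389  0.0974] [ 0.6486 -0.0397] [0.041 0.037]
56 [0.6452 0.033  0.0979] [0.646  0.0325] [0.023 0.022]
87 [0.6375 0.1046 0.0975] [0.6373 0.1039] [0.043 0.018]
```

View pics/c1.png

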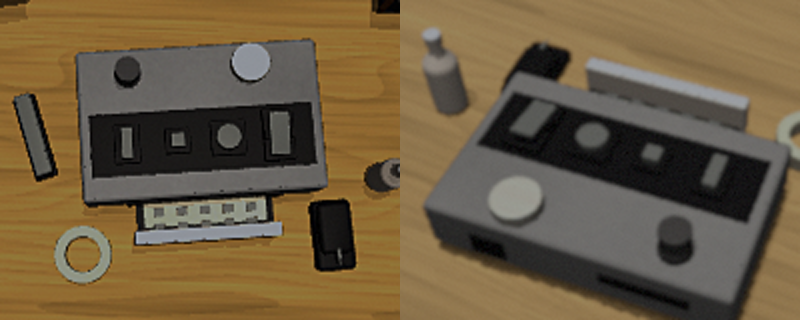

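```bash
cat >> h.py <<'E'
th=np.deg2rad(5.55);R=np.array([[np.cos(th),-np.sin(th)],[np.sin(th),np.cos(th)]])
Q=[0,np.cos(th/2),np.sin(th/2),0];C=np.array([.6470,-.0035])+R@[.030,0]
def P(x,y,ztip): return [*(C+R@[x,y]),ztip+ctrl.tips_ahead]
def st(t): print(t,round(ctrl.read_clock(),2),"tip",(np.array(ctrl.read_ee_pos())-[0,0,ctrl.tips_ahead]).round(4),"F",np.round(ctrl.read_contact_force(),1))
E
python3 - <<'E'
from h import *
ctrl.move_gripper(0.0)
x,y=-.030+.024,-.108
ctrl.move_ptp(P(x,y,.16),Q);st("above")
ctrl.move_straight(P(x,y,.115));st("near")
print(ctrl.move_straight(P(x,y,.088),max_speed=.02,until_force=12));st("pressed")
ctrl.move_straight(P(x,y,.16));st("up")
ctrl.move_straight(P(-.22,-.003,.16),max_speed=.25);st("front")
s=optics.snapshot("top");W=cloud(s);cv2.imwrite("pics/top1.png",s["frame"])
p=W[~np.isnan(W[...,0])];L=(p[:,:2]-C)@R
for xx in(-.052,-.04,-.03,-.02,-.008):
    k=(abs(L[:,1]+.108)<.01)&(abs(L[:,0]-xx)<.004)&(p[:,2]<.13);print(xx,k.sum(),np.median(p[k,2]).round(4))
E
```

```text
above 5.92 tip [ 0.6812 -0.1101  0.16  ] F [-0.4 -0.5 -0.6]
near 6.37 tip [ 0.6812 -0.109   0.115 ] F [ 0.7  0.3 -0.2]
True
pressed 7.29 tip [ 0.6823 -0.1086  0.0974] F [-1.3 -0.2  6.9]
up 7.87 tip [ 0.6809 -0.1087  0.1589] F [ 0.2 -0.5 -0.5]
front 8.97 tip [ 0.4588 -0.0253  0.1598] F [ 0.5  0.7 -0.1]
-0.052 20 0.1052
-0.04 18 0.1018
-0.03 16 0.1
-0.02 21 0.0982
-0.008 21 0.0947
```

```bash
python3 - <<'E'
from h import *
ctrl.move_straight(P(-.22,-.003,.05));st("low")
print(ctrl.move_straight(P(-.128,-.003,.05),max_speed=.03,until_force=15));st("pushed")
print("local face",((np.array(ctrl.read_ee_pos())[:2]-C)@R).round(4))
ctrl.move_straight(P(-.20,-.003,.05));ctrl.move_straight(P(-.22,-.003,.20));st("up")
for c in("top","scene"):
    s=optics.snapshot(c);W=cloud(s);cv2.imwrite(f"pics/{c}2.png",s["frame"])
    p=W[~np.isnan(W[...,0])];L=(p[:,:2]-C)@R
    k=(abs(L[:,1])<.09)&(L[:,0]<-.09)&(L[:,0]>-.19)&(abs(p[:,2]-.07)<.004);print(c,k.sum(),np.percentile(L[k,0],[2,50,98]).round(4))
    k=(abs(L[:,1]+.15)<.02)&(L[:,0]<-.05)&(abs(p[:,2]-.08)<.004);print("front edge",L[k,0].min().round(4))
E
```

```text
low 9.9 tip [ 0.4588 -0.0248  0.0507] F [-0.4  0.  -0.6]
True
pushed 12.25 tip [ 0.5374 -0.0171  0.0492] F [-0.5 -0.4 -0. ]
local face [-0.1404 -0.003 ]
up 13.95 tip [ 0.4579 -0.0248  0.1992] F [-0.5  0.6  0.3]
top 419 [-0.128  -0.1182 -0.1083]
front edge -0.1083
scene 295 [-0.1284 -0.1208 -0.1143]
front edge -0.1071
```

```bash
python3 - <<'E'
from h import *
ctrl.move_straight(P(-.165,-.003,.19));ctrl.move_straight(P(-.165,-.003,.05))
print(ctrl.move_straight(P(-.130,-.003,.05),max_speed=.015,until_force=20));st("pushed")
print("local",((np.array(ctrl.read_ee_pos())[:2]-C)@R).round(4))
ctrl.move_straight(P(-.165,-.003,.05));ctrl.move_straight(P(-.165,-.003,.16))
x,y=-.030,-.036
ctrl.move_straight(P(x,y,.16));ctrl.move_straight(P(x,y,.108));st("near")
print(ctrl.move_straight(P(x,y,.086),max_speed=.015,until_force=12));st("pressed")
ctrl.hold(.3);st("held")
ctrl.move_straight(P(x,y,.16));ctrl.move_straight(P(-.22,y,.25),max_speed=.25);st("clear")
for c in("top","scene"):
    s=optics.snapshot(c);W=cloud(s);cv2.imwrite(f"pics/{c}3.png",s["frame"])
    p=W[~np.isnan(W[...,0])];L=(p[:,:2]-C)@R
    for yy in(-.036,.036,.108):
        k=(np.hypot(L[:,0]+.03,L[:,1]-yy)<.007);print(c,yy,np.median(p[k,2]).round(4))
a=cv2.imread("pics/top3.png")[120:280,180:380];b=cv2.imread("pics/scene3.png")[115:275,110:310]
cv2.imwrite("pics/c3.png",np.hstack([cv2.resize(i,(400,320),interpolation=2) for i in(a,b)]))
E
```

```text
True
pushed 17.32 tip [ 0.5376 -0.0171  0.049 ] F [-0.1 -0.1 -0.3]
local [-0.1402 -0.003 ]
near 20.09 tip [ 0.6504 -0.0393  0.1086] F [-0.1  0.  -0.6]
True
pressed 21.12 tip [ 0.6505 -0.0393  0.0925] F [-1.4 -0.6  7.5]
held 21.42 tip [ 0.6505 -0.0393  0.0925] F [-2.1 -0.2  7.9]
clear 23.02 tip [ 0.4616 -0.0576  0.2492] F [0.2 0.4 0.2]
top -0.036 0.0979
top 0.036 0.0969
top 0.108 0.0983
scene -0.036 0.0983
scene 0.036 0.0983
scene 0.108 0.099
```

View pics/c3.png

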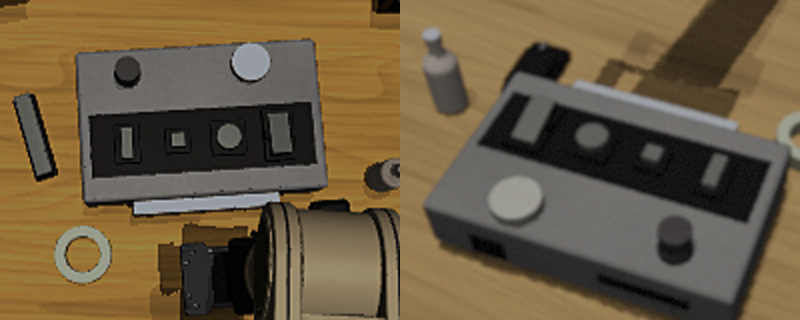

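The picture shows the tray flush against the scanner's front (crop about 205,205), the rocker tipped over (280,133), the round key back up (229,137), and everything else where it was.

```bash
python3 -c "
from rig import ctrl
print(ctrl.job_done())"
```

```text
the job is handed in; nothing more can be done
None
```

The job is handed in: I tipped the rocker fully on, pushed the tray home, then pressed the start key and let it come back up, in that order; the last pictures show both other keys up and nothing else moved.

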